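Open the guard of a board tester and probe two of its test points

ROBOT

A 6-joint arm with a two-finger parallel gripper is mounted at the origin on the work surface. World frame = base frame: x ahead of the robot, y to its left, z up, the work surface at z = 0. Lengths are in m, angles in rad, forces in N, time in s.
With the tool pointing down it reaches from about 0.3 to 0.75 m from the base axis. Payload 8.5 kg.
Tool frame: the origin (TCP) lies where the fingers leave the gripper's body, on its centre line; the fingertips stand 64 mm ahead of it and the grasp point (between the pads) lies 45 mm ahead of it; z points along the fingers, y is the line along which they close (so a half turn about z gives the same grasp; the last joint's range is limited). The gripper opens to 88 mm and grips with 3 to 60 N. Pads are 18 mm wide; open, the fingers measure 123 mm over their backs; the gripper's body (75 mm by 187 mm) begins 45 mm behind the grasp point.
Start: joints at [-1.429, 0.381, 1.297, -0, 1.464, -0.215], TCP at [0.192, -0.515, 0.303] pointing down, gripper open.
Joint ranges: [-3.11, 3.11], [-0.89, 2.33], [0.22, 2.48], [-1.42, 4.56], [0.17, 2.85], [-2.88, 2.88]. Speed limits (rad/s): [2.39, 2.39, 3.14, 3.14, 3.14, 3.14].

INTERFACE

Orientations are given as a 3x3 rotation matrix whose columns are the frame's x, y, z axes.
In Python, from plant import observe, read_camera, calibration, hand_in gives the robot as it stands.
- The arm moves only by the shell command python3 -m inch 'ROWS' [FORCE]. ROWS is JSON, a list of rows, each a list of 5 numbers: the opening, from -1 (shut) to 1 (fully open), then the shift along the tool's x, y, z in m, then the turn about the tool's z in degrees. In form: [[hand, x, y, z, spin], ...]. A call has 1 to 12 rows; each row is the pose to reach, as a shift and turn from the pose commanded when the call began, along the tool's axes at that moment; what a row does not reach only later rows make up. A row lasts 1/12 s, in which the tool goes at most 41.7 mm and 7.16 degrees, less where a joint would pass 70% of its speed; a pose out of reach is approached as far as the arm can. A call with a gripper value outside its range is refused whole. The fingers move at their own pace and stop on an object; FORCE is the grip in N (left out, the last holds). Time passes only in rows, so rows that repeat a pose let the fingers close. It gives the time, the measured TCP pose, the force, the opening and the grip force at its end, in the units of the state.
- observe(): the state, without advancing time (a new reading comes with each control period).
- read_camera(name): name is "side" or "top" or "wrist"; returns (picture, depth): 420x560x3 uint8, blue, green, red; 420x560 float32, m along the optical axis (not along the pixel's ray), 0 where there is no reading.
- calibration(name): a dict with "fx", "fy", "cx", "cy" (pixels), "dist" ([k1, k2, p1, p2, k3] as OpenCV has them; the pictures are not rectified), "position" and "attitude" of the camera in the world; the wrist camera has in their place "tool_from_camera" (4x4, takes a point from camera to tool coordinates, whose origin is the TCP and whose axes are the flange's). Camera axes: x right, y down, z forward; pixel columns grow to the right and rows downward; lengths in m; the calibration is good to about 2 mm. A picture is of the moment at which its call begins: read the wrist's pose just before it. calibration takes no time and is no camera call.
- hand_in(): hands the job in; it is judged then, once.
The state is a dict: "time_s": time; "joint_positions": joint angles; "joint_velocities": joint speeds; "joint_torque": joint torques, N m; "tool_pos": TCP position; "tcp_rot": TCP orientation; "wrist_force": force on the tool from outside, world axes, zero at the start; "ft_torque": the same for the moment, N m; "grip_width": finger opening in m; "grip_force": force on a finger pad.
Only numpy, scipy, OpenCV 4.12 (cv2) and the standard library are available. Lean on these libraries where they do the work, as an engineer would, in place of code of your own. Each camera call takes 0.05 s, during which the arm holds its last target. There are 200 camera calls.

TASK

Push the clear sliding guard of the board tester fully back to its end stop so that the test points are uncovered. Then take the tester pen out of its forked stand and touch its tip gently on the middle of the round test point and then of the square one, resting about a second on each; do not touch the bar-shaped one with the pen. Finally hang the pen back upright in the fork and let go, leaving the guard open and the other things on the table where they are.

Things in the scene. Friction and masses are not known exactly. Their poses are not given: they have to be found in the camera images.
- fixture: board tester, fixed: grey base 180 x 200 mm, green circuit board (top 19 mm above the table) between two side rails (tops at 55 mm). Origin: centre of its underside. Its x axis is the way the guard opens (away from the robot, but for its yaw). The three test points stand in a row along its y axis, 55 mm apart, at x = -42 mm; which is where varies
- guard (a joint): travel of the clear guard plate (68 mm along x, 172 mm along y, 4 mm thick, upper side 52 mm above the table) along the fixture's +x, in m: 0 = covers the test points, 0.070 = end stop, test points free. About 2 N of friction; it stays where it is left
- guard_grip (a point): middle of the top of the guard's black upright grip bar, 12 mm thick along the fixture's x, 90 mm long along y, 32 mm high above the plate (top 84 mm above the table). The plate reaches 22 mm in front of (-x of) the bar's middle
- round_point: round test point: 36 mm steel disc on a 46 mm square black base on the board. The disc is sprung: it gives way up to 8 mm under 1.4 to 4.2 N. Origin: underside of its base, on the board
- round_top (a point): centre of the upper face of the round disc, 39 mm above the table when not pressed
- square_point: square test point: 31 x 31 mm steel block on the same base and spring. Origin: underside of its base
- square_top (a point): centre of the upper face of the square block, 39 mm above the table when not pressed
- bar_point: bar-shaped test point, 44 x 11 mm steel bar (long along the fixture's x) on the same base and spring; not to be touched with the pen. Its top is 39 mm above the table. Origin: underside of its base
- stand: stand for the pen, fixed: base 120 x 100 x 12 mm, an upright at its back (from x = +30 mm, top at 124 mm) and two level prongs reaching to its front (-x) as far as x = -51 mm, 22 mm apart, each 14 mm wide, tops 100 mm above the table. Origin: middle of its underside
- fork_seat (a point): the place in the fork where the pen's flange rests: midway between the prongs, level with their tops, 10 mm in front of the stand's origin; 41 mm from the front mouth of the fork, which is open to the front and from above
- probe: tester pen, 151 mm long, 0.12 kg, hanging upright in the fork: grey square handle 24 x 24 mm, over a round black flange (40 mm across, 6 mm thick), over a 12 mm shaft with a steel tip. Origin: centre of the flange's underside, which rests on the prongs; z up along the handle, which spans z = 6 to 76 mm; its faces look along x and y
- probe_tip (a point): the end of the pen's tip, a steel ball 7 mm across, 75 mm below the pen's origin on its axis
- mug: white mug, 80 mm across, 90 mm high, standing on the table; origin: centre of its underside
- battery_tub: red round tub with batteries, 124 mm across, 95 mm high; origin: centre of its underside
- parts_case: yellow closed case 120 x 90 x 50 mm; origin: centre of its underside
- screwdriver: screwdriver 180 mm long, lying on the table
Mind the look-alikes: they are no part of the job. What is shaped like the stand but green or yellow is not meant. Of the things shaped like the probe, the grey one is meant.

How it is judged:
On the way, in this order (a step that is already met when the one before it is completed fails the run):
1. the guard is pushed back to its end stop (within 4 mm) (value of joint guard above 0.066 m), for 0.2 s.
2. the pen's tip rests on the round test point, within 14 mm of its centre, for half a second, guard open (contact force between probe and round_point above 0.4 N and distance between probe_tip and round_top below 0.014 m and value of joint guard above 0.064 m), for 0.5 s.
3. the pen's tip rests on the square test point, within 14 mm of its centre, for half a second, guard open (contact force between probe and square_point above 0.4 N and distance between probe_tip and square_top below 0.014 m and value of joint guard above 0.064 m), for 0.5 s.
At the end, for the whole second after the job is handed in: The guard is still open (within 6 mm of its end stop), and the pen hangs in the fork, released and at rest: its flange lies on the prongs (height within 5 mm), within 26 mm of the fork's seat, upright within 0.12 rad (value of joint guard above 0.064 m and horizontal distance between probe and fork_seat below 0.026 m and z of probe in the frame of fork_seat between -0.005 and 0.005 m and angle between probe's own z axis and vertical below 0.12 rad and contact force between probe and stand above 0.3 N and linear speed of probe below 0.02 m/s and angular speed of probe below 0.2 rad/s); the robot touches nothing.
It fails at once if the pen touches the bar-shaped test point (contact force between probe and bar_point above 0.3 N).
It fails at once if the pen is pressed on a test point or the tester with more than 20 N (contact force between probe and round_point above 20 N or contact force between probe and square_point above 20 N or contact force between probe and fixture above 20 N).
It fails at once if a bystander (mug, tub, case, screwdriver) is moved by more than 30 mm (distance of any of mug, battery_tub, parts_case, screwdriver from where it was at the start of the episode above 0.03 m).
It also fails if it takes over 69 s, if anything falls off the work surface, if the arm or the gripper's body presses on something with over 40 N, if the wrist force passes 120 N, or if a joint passes its speed limit or range.

## Working session

There is one attempt and no reset: what is moved stays moved. The work goes in short steps, Python scripts to look and compute and a shell command to move; the robot and the scene stay as the last step left them, time stands still between calls to the robot, and variables do not carry over. Pictures are saved under pics/ and viewed, at most 10 in all, crops included, and the job is handed in when it is done.

```bash
ls; mkdir -p pics; cat > h.py <<'E'
import numpy as np, cv2
from plant import observe, read_camera, calibration
def cam(name):
    s=observe(); im,d=read_camera(name); c=calibration(name)
    if name=="wrist":
        T=np.eye(4); T[:3,:3]=s["tcp_rot"]; T[:3,3]=s["tool_pos"]; T=T@np.array(c["tool_from_camera"])
    else:
        T=np.eye(4); T[:3,:3]=np.array(c["attitude"]).reshape(3,3); T[:3,3]=c["position"]
    K=np.array([[c["fx"],0,c["cx"]],[0,c["fy"],c["cy"]],[0,0,1]])
    return im,d,K,np.array(c["dist"],float),T
def rays(uv,K,D):
    p=cv2.undistortPoints(np.array(uv,float).reshape(-1,1,2),K,D).reshape(-1,2)
    return np.c_[p,np.ones(len(p))]
def plane(uv,z,K,D,T):
    r=rays(uv,K,D)@T[:3,:3].T; o=T[:3,3]
    return o+r*((z-o[2])/r[:,2])[:,None]
def cloud(d,K,D,T):
    v,u=np.mgrid[:d.shape[0],:d.shape[1]]
    P=rays(np.c_[u.ravel(),v.ravel()],K,D)*d.ravel()[:,None]
    P=(P@T[:3,:3].T+T[:3,3]).reshape(d.shape+(3,)); P[d==0]=np.nan
    return P
E
python3 - <<'E'
from h import *
for n in("top","side"):
    im,d,K,D,T=cam(n); cv2.imwrite(f"pics/{n}.png",im); np.savez(f"{n}.npz",im=im,d=d,K=K,D=D,T=T); print(n,T.round(3).tolist())
print(np.array(calibration("wrist")["tool_from_camera"]).round(3)); s=observe(); print(s["tcp_rot"],s["tool_pos"],s["time_s"])
E
```

```text
pics
top [[-0.065, -0.978, 0.2, 0.338], [-0.998, 0.064, -0.01, -0.002], [-0.003, -0.2, -0.98, 1.295], [0.0, 0.0, 0.0, 1.0]]
side [[-0.854, -0.384, 0.351, 0.185], [-0.52, 0.651, -0.553, 0.628], [-0.016, -0.654, -0.756, 0.969], [0.0, 0.0, 0.0, 1.0]]
[[-0.001 -0.962 -0.274  0.071]
 [ 1.    -0.001 -0.     0.   ]
 [-0.    -0.274  0.962 -0.082]
 [ 0.     0.     0.     1.   ]]
[[ 9.37015236e-01  3.49288447e-01 -1.67113888e-04]
 [ 3.49288367e-01 -9.37014410e-01  1.27776438e-03]
 [ 2.89720214e-04 -1.25565563e-03 -9.99999170e-01]] [ 0.19208953 -0.51520446  0.3022014 ] 0.1
```

View pics/top.png

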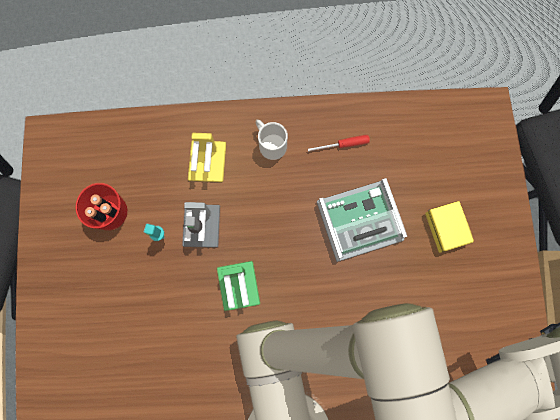

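View pics/side.png

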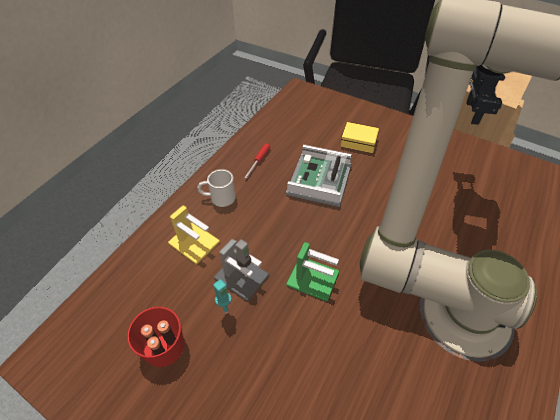

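The top view shows the tester at about (362,220) with the guard grip bar at (370,235), and the grey stand with the pen at (200,225). There is also a teal look-alike pen at (153,232), plus yellow and green look-alike stands. Next I measure the tester and stand from colour and depth.

```bash
python3 - <<'E'
from h import *
z=np.load("top.npz"); im=z["im"]; P=cloud(z["d"],z["K"],z["D"],z["T"])
cv2.imwrite("pics/crop.png",np.hstack([cv2.resize(im[170:270,310:415],None,fx=4,fy=4,interpolation=2),cv2.resize(im[170:270,140:235],None,fx=4,fy=4,interpolation=2)])[:, :800])
def rect(name,m,box):
    u0,u1,v0,v1=box; M=np.zeros(m.shape,bool); M[v0:v1,u0:u1]=m[v0:v1,u0:u1]
    q=P[M][:,:2]; r=cv2.minAreaRect((q*1000).astype(np.float32)); print(name,len(q),np.round(r[0],1),np.round(r[1],1),round(r[2],1), q.mean(0).round(3),"z",np.nanmedian(P[M][:,2]).round(3))
Z=P[...,2]
F=(305,420,165,275)
rect("fixture",(Z>.008)&(Z<.07),F); rect("rails",(Z>.048)&(Z<.062),F); rect("grip",(Z>.072)&(Z<.1),F)
S=(175,228,190,262)
rect("stand all",(Z>.006),S); rect("prong",(Z>.09)&(Z<.106),S);rect("upr",(Z>.112)&(Z<.135),S);rect("handle",(Z>.15),S)
rect("base",(Z>.006)&(Z<.02),S)
E
```

```text
fixture 4583 [ 569.3 -253.3] [316.4 283.5] 89.2 [ 0.556 -0.236] z 0.026
rails 1896 [ 558.  -237.2] [170.8 196.3] 13.3 [ 0.532 -0.241] z 0.054
grip 168 [ 510.1 -249.2] [12.6 91.3] 13.3 [ 0.509 -0.248] z 0.084
stand all 1572 [575.1 209.7] [142.9 198.4] 88.8 [0.565 0.2  ] z 0.016
prong 282 [563.9 208.8] [50.  93.7] 84.3 [0.557 0.204] z 0.1
upr 164 [578.1 205.7] [49.1 72.3] 86.6 [0.597 0.203] z 0.125
handle 129 [554.9 206.8] [24.2 25.2] 80.5 [0.553 0.205] z 0.176
base 853 [575.1 209.7] [142.9 198.4] 88.8 [0.561 0.196] z 0.012
```

View pics/crop.png

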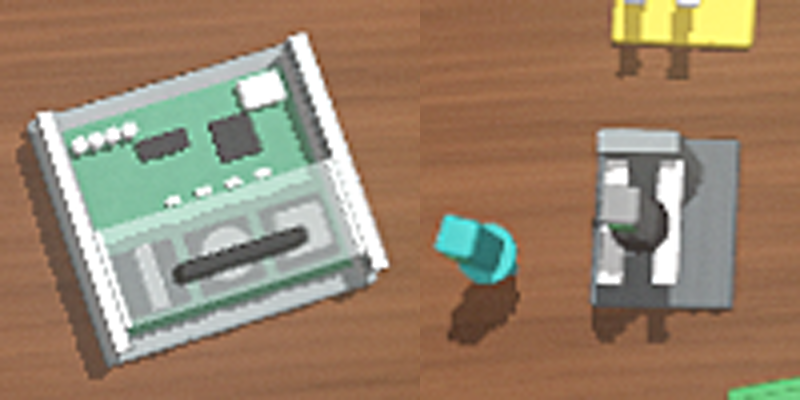

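The close-up shows that the bar point is on the left (+y), round is in the middle and square is on the right (-y). The fixture yaw is about 13°. The stand opens toward the robot, and the grey pen is in its fork.

```bash
cat > to.py <<'E'
import sys; from h import *
x,y,z,yaw=map(float,sys.argv[1:5]); s=observe(); R=np.array(s["tcp_rot"]).reshape(3,3)
d=R.T@(np.array([x,y,z])-s["tool_pos"]); yn=np.degrees(np.arctan2(R[1,0],R[0,0]))
print("shift",d.round(4),"spin",round((yn-yaw+180)%360-180,2),"t",s["time_s"],"pos",np.round(s["tool_pos"],4),"yaw",round(yn,2),"F",np.round(s["wrist_force"],2),"grip",s["grip_width"],s["grip_force"], "tilt",R[2].round(4))
E
python3 -m inch '[[-1,0.1,-0.04,0.02,2],[-1,0.2,-0.08,0.05,4],[-1,0.3,-0.12,0.08,7.1],[-1,0.366,-0.141,0.1,7.1],[-1,0.366,-0.141,0.1,7.1],[-1,0.366,-0.141,0.1,7.1],[-1,0.366,-0.141,0.1,7.1],[-1,0.366,-0.141,0.1,7.1],[-1,0.366,-0.141,0.1,7.1],[-1,0.366,-0.141,0.1,7.1],[-1,0.366,-0.141,0.1,7.1],[-1,0.366,-0.141,0.1,7.1]]' 20
python3 to.py 0.486 -0.255 0.126 13.3
```

```text
time_s: 1.1
tool_pos: [0.4863, -0.2543, 0.202]
tcp_rot: [[0.972, 0.233, -0.001], [0.233, -0.972, 0.001], [-0.001, -0.001, -1.0]]
wrist_force: [-1.6, -0.7, -0.3]
grip_width: 0.0101
grip_force: 0.0
shift [-0.0004  0.0007  0.076 ] spin 0.2 t 1.1 pos [ 0.4863 -0.2543  0.202 ] yaw 13.5 F [-1.57 -0.74 -0.3 ] grip 0.010145518933683132 0.0 tilt [-0.0011 -0.0012 -1.    ]
```

```bash
python3 -m inch '[[-1,-0.004,0,0.03,0],[-1,-0.004,0,0.06,0],[-1,-0.004,0,0.076,0],[-1,-0.004,0,0.076,0],[-1,-0.004,0,0.076,0]]'
python3 -m inch '[[-1,0.01,0,0,0],[-1,0.02,0,0,0],[-1,0.03,0,0,0],[-1,0.04,0,0,0],[-1,0.05,0,0,0],[-1,0.057,0,0,0],[-1,0.064,0,0,0],[-1,0.07,0,0,0],[-1,0.073,0,0,0],[-1,0.076,0,0,0],[-1,0.078,0,0,0],[-1,0.078,0,0,0]]'
python3 to.py 0.486 -0.255 0.126 13.3
```

```text
time_s: 1.52
tool_pos: [0.4813, -0.2573, 0.127]
tcp_rot: [[0.973, 0.229, -0.001], [0.229, -0.973, 0.0], [-0.0, -0.0, -1.0]]
wrist_force: [0.1, -0.0, -0.3]
grip_width: 0.0004
grip_force: 0.0
time_s: 2.52
tool_pos: [0.5571, -0.2382, 0.1266]
tcp_rot: [[0.973, 0.231, -0.003], [0.231, -0.973, 0.001], [-0.002, -0.001, -1.0]]
wrist_force: [-5.2, -0.8, 2.8]
grip_width: 0.0006
grip_force: 3.0
shift [-0.0731 -0.0001  0.0008] spin 0.06 t 2.5167 pos [ 0.5571 -0.2382  0.1266] yaw 13.36 F [-5.24 -0.8   2.76] grip 0.0006055406321151279 3.0091421585530043 tilt [-0.0024 -0.0011 -1.    ]
```

```bash
python3 -m inch '[[-1,0.002,0,0,0],[-1,0.004,0,0,0],[-1,0.006,0,0,0],[-1,0.006,0,0,0],[-1,0.006,0,0,0]]'
```

```text
time_s: 2.93
tool_pos: [0.5583, -0.2381, 0.1266]
tcp_rot: [[0.973, 0.23, -0.015], [0.23, -0.973, 0.0], [-0.014, -0.004, -1.0]]
wrist_force: [-35.0, -8.5, 15.6]
grip_width: 0.0004
grip_force: 18.4
```

```bash
python3 -m inch '[[-1,-0.02,0,0,0],[-1,-0.035,0,0,0],[-1,-0.05,0,-0.03,0],[-1,-0.05,0,-0.07,0],[1,-0.05,0,-0.11,0],[1,-0.05,0,-0.14,0],[1,-0.05,0,-0.14,0],[1,-0.05,0,-0.14,0],[1,-0.05,0,-0.14,0]]'
python3 - <<'E'
from h import *
im,d,K,D,T=cam("wrist"); cv2.imwrite("pics/w1.png",im); np.savez("w1.npz",im=im,d=d,K=K,D=D,T=T)
s=observe();print(s["tool_pos"])
E
```

```text
time_s: 3.68
tool_pos: [0.5148, -0.2482, 0.2658]
tcp_rot: [[0.973, 0.231, -0.001], [0.231, -0.973, 0.001], [-0.001, -0.001, -1.0]]
wrist_force: [0.2, 1.3, -0.5]
grip_width: 0.0314
grip_force: 0.0
[ 0.51471946 -0.24820994  0.26526002]
```

View pics/w1.png

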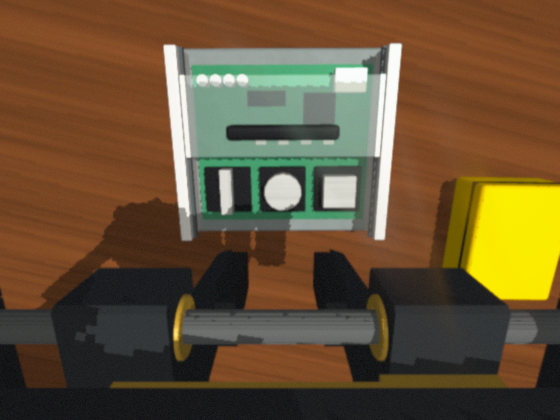

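The guard is fully back and the points are uncovered: bar at (226,192), round at (283,192) and square at (339,192).

```bash
python3 - <<'E'
from h import *
z=np.load("w1.npz"); im=z["im"]; K,D,T=z["K"],z["D"],z["T"]
m=((im.min(2)>140)*255).astype(np.uint8); m[:162]=0; m[222:]=0; m[:,:200]=0; m[:,362:]=0
n,l,st,c=cv2.connectedComponentsWithStats(m)
for i in range(1,n):
    if st[i,4]>100:
        x,y,w,h,_=st[i]; mid=(x+w/2-.5,y+h/2-.5); print(st[i],c[i].round(1),plane([c[i],mid],.039,K,D,T).round(4).tolist())
E
python3 to.py 0.52 0.207 0.32 -5
```

```text
[219 170  13  45 471] [225.2 190.5] [[0.5066, -0.1956, 0.039], [0.5051, -0.1956, 0.039]]
[ 265  174   36   36 1015] [282.3 191.4] [[0.5184, -0.2492, 0.039], [0.5183, -0.2494, 0.039]]
[ 323  176   34   32 1020] [339.3 191.4] [[0.531, -0.3026, 0.039], [0.5309, -0.3028, 0.039]]
[290 220  61   2 121] [320.2 220.5] [[0.4984, -0.2925, 0.039], [0.4984, -0.2922, 0.039]]
shift [ 0.1101 -0.4418 -0.054 ] spin 18.34 t 3.7333 pos [ 0.5147 -0.2482  0.2653] yaw 13.34 F [ 0.77 -0.32 -0.94] grip 0.03564758072822434 0.0 tilt [-0.0015 -0.0021 -1.    ]
```

```bash
python3 -m inch '[[1,0.01,-0.04,-0.03,2],[1,0.02,-0.08,-0.054,4],[1,0.03,-0.12,-0.054,6],[1,0.04,-0.16,-0.054,8],[1,0.05,-0.2,-0.054,10],[1,0.06,-0.24,-0.054,12],[1,0.07,-0.28,-0.054,14],[1,0.08,-0.32,-0.054,16],[1,0.09,-0.36,-0.054,18.3],[1,0.1,-0.4,-0.054,18.3],[1,0.11,-0.44,-0.054,18.3],[1,0.11,-0.442,-0.054,18.3]]'
python3 -m inch '[[1,0,0,0,0],[1,0,0,0,0],[1,0,0,0,0]]'
python3 - <<'E'
from h import *
im,d,K,D,T=cam("wrist"); cv2.imwrite("pics/w2.png",im); np.savez("w2.npz",im=im,d=d,K=K,D=D,T=T)
P=cloud(d,K,D,T); Z=P[...,2]; near=(abs(P[...,0]-.555)<.12)&(abs(P[...,1]-.207)<.09)
for n,a,b in(("handle",.17,.185),("prong",.094,.104),("upr",.118,.13)):
    q=P[near&(Z>a)&(Z<b)]; 
    if len(q)<20: print(n,len(q)); continue
    r=cv2.minAreaRect((q[:,:2]*1000).astype(np.float32)); print(n,len(q),np.round(r[0],1),np.round(r[1],1),round(r[2],1),"z",np.median(q[:,2]).round(4))
E
```

```text
time_s: 4.73
tool_pos: [0.5192, 0.2117, 0.319]
tcp_rot: [[0.997, -0.082, -0.003], [-0.082, -0.997, 0.001], [-0.003, -0.001, -1.0]]
wrist_force: [0.0, 0.8, -0.5]
grip_width: 0.0885
grip_force: 0.0
time_s: 4.98
tool_pos: [0.5202, 0.2057, 0.32]
tcp_rot: [[0.996, -0.088, -0.001], [-0.088, -0.996, -0.001], [-0.001, 0.001, -1.0]]
wrist_force: [-0.4, 1.6, -0.2]
grip_width: 0.088
grip_force: 0.0
handle 1143 [555.2 205.7] [23.7 24.1] 83.1 z 0.1753
prong 2190 [513.1 189.8] [187.9  79.1] 20.8 z 0.0996
upr 1417 [527.7 171.6] [202.8  51.4] 21.7 z 0.1235
```

View pics/w2.png

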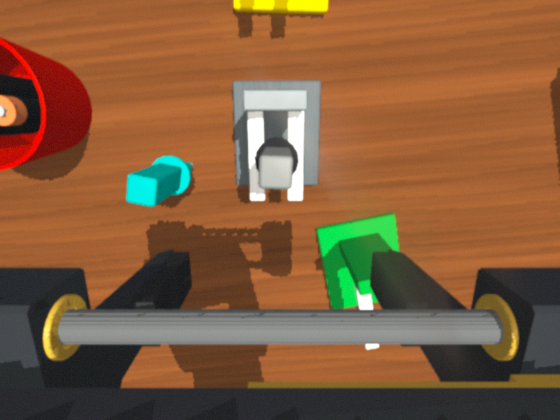

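The handle top is at (277,167) and the prongs are aligned with the tool. The teal pen is at (155,185), so I check how far it stands from the left finger and compute the descent.

```bash
python3 - <<'E'
from h import *
z=np.load("w2.npz"); im=z["im"]; P=cloud(z["d"],z["K"],z["D"],z["T"])
hsv=cv2.cvtColor(im,cv2.COLOR_BGR2HSV); m=(abs(hsv[...,0].astype(int)-90)<8)&(hsv[...,1]>100)
q=P[m]; print("teal",len(q),np.nanpercentile(q,[1,50,99],axis=0).round(3).tolist())
v,u=np.mgrid[:420,:560]; Z=P[...,2]
q=P[(Z>.096)&(Z<.103)&(u>243)&(u<308)&(v>108)&(v<205)&(im.min(2)>150)][:,:2]
r=cv2.minAreaRect((q*1000).astype(np.float32)); print("prongs",len(q),r)
E
python3 to.py 0.555 0.206 0.194 -6
```

```text
teal 2297 [[0.528, 0.295, 0.026], [0.549, 0.306, 0.132], [0.564, 0.326, 0.152]]
prongs 2070 ((557.2532958984375, 206.6519317626953), (50.08457946777344, 80.50715637207031), 84.94942474365234)
shift [ 0.0346 -0.0036  0.1263] spin 0.93 t 5.0333 pos [0.5203 0.2055 0.3203] yaw -5.07 F [-0.38 -0.95  0.36] grip 0.08815159340284183 0.0 tilt [-8.e-04  5.e-04 -1.e+00]
```

```bash
python3 -m inch '[[0.4,0.02,-0.003,0,1],[0.4,0.035,-0.003,0.02,1],[0.4,0.035,-0.003,0.04,1],[0.4,0.035,-0.003,0.06,1],[0.4,0.035,-0.003,0.085,1],[0.4,0.035,-0.003,0.105,1],[0.4,0.035,-0.003,0.12,1],[0.4,0.035,-0.003,0.126,1],[0.4,0.035,-0.003,0.126,1],[0.4,0.035,-0.003,0.126,1]]' 25
python3 to.py 0.555 0.206 0.194 -6
```

```text
time_s: 5.87
tool_pos: [0.5556, 0.2062, 0.1954]
tcp_rot: [[0.994, -0.105, 0.001], [-0.105, -0.994, 0.0], [0.001, -0.0, -1.0]]
wrist_force: [0.1, -0.1, 0.0]
grip_width: 0.0615
grip_force: 0.0
shift [-0.0006  0.0003  0.0014] spin -0.02 t 5.8667 pos [0.5556 0.2062 0.1954] yaw -6.02 F [ 0.09 -0.1   0.05] grip 0.061508032305721265 0.0 tilt [ 7.e-04 -2.e-04 -1.e+00]
```

```bash
python3 -m inch '[[-1,0,0,0,0],[-1,0,0,0,0],[-1,0,0,0,0],[-1,0,0,0,0],[-1,0,0,0,0],[-1,0,0,0,0],[-1,0,0,0,0],[-1,0,0,0,0]]' 25
python3 to.py 0.555 0.206 0.194 -6
```

```text
time_s: 6.53
tool_pos: [0.5552, 0.207, 0.1949]
tcp_rot: [[0.995, -0.104, 0.0], [-0.104, -0.995, 0.0], [0.0, -0.0, -1.0]]
wrist_force: [-0.2, 0.6, 1.8]
grip_width: 0.0239
grip_force: 25.0
shift [-0.0001  0.001   0.0009] spin 0.05 t 6.5333 pos [0.5552 0.207  0.1949] yaw -5.95 F [-0.21  0.58  1.79] grip 0.02385088260715604 24.99626234639436 tilt [ 2.e-04 -0.e+00 -1.e+00]
```

```bash
python3 -m inch '[[-1,0,0,-0.01,0],[-1,0,0,-0.025,0],[-1,0,0,-0.045,0],[-1,0,0,-0.065,0],[-1,0,0,-0.085,0],[-1,0,0,-0.105,0],[-1,0,0,-0.125,0],[-1,0,0,-0.13,0],[-1,0,0,-0.13,0],[-1,0,0,-0.13,0]]'
python3 to.py 0.518 -0.249 0.26 -6
```

```text
time_s: 7.37
tool_pos: [0.5549, 0.2069, 0.324]
tcp_rot: [[0.995, -0.104, -0.001], [-0.104, -0.995, -0.0], [-0.001, 0.0, -1.0]]
wrist_force: [-0.3, 0.1, -2.1]
grip_width: 0.0238
grip_force: 25.0
shift [0.0107 0.4573 0.0641] spin 0.04 t 7.3667 pos [0.5549 0.2069 0.324 ] yaw -5.96 F [-0.27  0.07 -2.08] grip 0.0238402076663406 24.996153661049902 tilt [-1.1e-03  3.0e-04 -1.0e+00]
```

```bash
python3 -m inch '[[-1,0,0.02,0,0],[-1,0,0.05,0,0],[-1,0,0.09,0,0],[-1,0.01,0.13,0,0],[-1,0.01,0.17,0,0],[-1,0.01,0.21,0,0],[-1,0.01,0.25,0,0],[-1,0.01,0.29,0,0],[-1,0.01,0.33,0,0],[-1,0.01,0.37,0,0],[-1,0.01,0.41,0,0],[-1,0.011,0.43,0,0]]'
python3 -m inch '[[-1,0,0.015,0,0],[-1,0,0.025,0,0],[-1,0,0.027,0.02,0],[-1,0,0.027,0.04,0],[-1,0,0.027,0.06,0],[-1,0,0.027,0.064,0],[-1,0,0.027,0.064,0],[-1,0,0.027,0.064,0]]'
python3 - <<'E'
from h import *
im,d,K,D,T=cam("wrist"); im2,*_=cam("side"); im3,*_=cam("top")
cv2.imwrite("pics/w3.png",np.hstack([cv2.resize(im,(400,300)),cv2.resize(im2[110:230,260:420],(400,300))]))
E
python3 to.py 0.518 -0.249 0.209 -6
```

```text
time_s: 8.37
tool_pos: [0.5203, -0.2257, 0.3229]
tcp_rot: [[0.994, -0.107, -0.003], [-0.107, -0.994, 0.001], [-0.003, -0.001, -1.0]]
wrist_force: [0.9, 1.0, -0.9]
grip_width: 0.024
grip_force: 25.0
time_s: 9.03
tool_pos: [0.5191, -0.2483, 0.2615]
tcp_rot: [[0.995, -0.103, 0.001], [-0.103, -0.995, -0.0], [0.001, 0.0, -1.0]]
wrist_force: [0.2, 0.6, 0.1]
grip_width: 0.0236
grip_force: 25.0
shift [-0.0011  0.0004  0.053 ] spin 0.07 t 9.1833 pos [ 0.519  -0.2486  0.262 ] yaw -5.93 F [-0.07  0.1  -1.16] grip 0.023925044446055303 24.99605088494718 tilt [ 0.0019  0.0011 -1.    ]
```

View pics/w3.png

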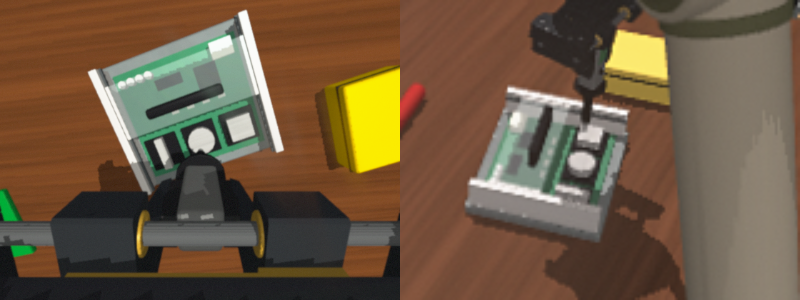

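The pen hangs straight below the gripper and the round disc is directly under it (wrist half, about (202,140)). I lower it slowly.

```bash
python3 -m inch '[[-1,-0.001,0,0.015,0],[-1,-0.001,0,0.03,0],[-1,-0.001,0,0.04,0],[-1,-0.001,0,0.046,0],[-1,-0.001,0,0.05,0],[-1,-0.001,0,0.053,0],[-1,-0.001,0,0.055,0],[-1,-0.001,0,0.057,0],[-1,-0.001,0,0.057,0],[-1,-0.001,0,0.057,0]]'
```

```text
time_s: 10.02
tool_pos: [0.5178, -0.2487, 0.2042]
tcp_rot: [[0.995, -0.104, 0.001], [-0.104, -0.995, -0.001], [0.001, 0.0, -1.0]]
wrist_force: [-1.1, 0.2, 1.4]
grip_width: 0.0238
grip_force: 25.0
```

```bash
python3 -m inch '[[-1,0,0,0.001,0],[-1,0,0,0.001,0],[-1,0,0,0.001,0],[-1,0,0,0.001,0],[-1,0,0,0.001,0],[-1,0,0,0.001,0],[-1,0,0,0.001,0],[-1,0,0,0.001,0],[-1,0,0,0.001,0],[-1,0,0,0.001,0],[-1,0,0,0.001,0],[-1,0,0,0.001,0]]'
python3 -m inch '[[-1,0,0,-0.01,0],[-1,0,0,-0.03,0],[-1,0,0,-0.05,0],[-1,0,0,-0.051,0],[-1,0,0,-0.051,0]]'
python3 to.py 0.531 -0.303 0.256 -6
```

```text
time_s: 11.02
tool_pos: [0.5177, -0.2486, 0.2028]
tcp_rot: [[0.995, -0.104, 0.0], [-0.104, -0.995, -0.0], [0.0, 0.0, -1.0]]
wrist_force: [-0.1, -0.8, 2.9]
grip_width: 0.024
grip_force: 25.0
time_s: 11.43
tool_pos: [0.5176, -0.2486, 0.2543]
tcp_rot: [[0.995, -0.104, 0.001], [-0.104, -0.995, -0.001], [0.001, 0.001, -1.0]]
wrist_force: [1.0, 0.0, -2.5]
grip_width: 0.0242
grip_force: 25.0
shift [ 0.0189  0.0527 -0.0016] spin 0.05 t 11.4333 pos [ 0.5176 -0.2486  0.2543] yaw -5.95 F [ 0.95  0.03 -2.51] grip 0.024207592457304812 24.996011804323643 tilt [ 1.1e-03  7.0e-04 -1.0e+00]
```

```bash
python3 -m inch '[[-1,0.01,0.025,0,0],[-1,0.019,0.05,0,0],[-1,0.019,0.053,0,0],[-1,0.019,0.053,0.015,0],[-1,0.019,0.053,0.03,0],[-1,0.019,0.053,0.038,0],[-1,0.019,0.053,0.043,0],[-1,0.019,0.053,0.046,0],[-1,0.019,0.053,0.048,0],[-1,0.019,0.053,0.05,0],[-1,0.019,0.053,0.051,0],[-1,0.019,0.053,0.051,0]]'
python3 -m inch '[[-1,0,0,0,0],[-1,0,0,0,0],[-1,0,0,0,0],[-1,0,0,0,0],[-1,0,0,0,0],[-1,0,0,0,0],[-1,0,0,0,0],[-1,0,0,0,0],[-1,0,0,0,0],[-1,0,0,0,0],[-1,0,0,0,0],[-1,0,0,0,0]]'
python3 to.py 0.531 -0.303 0.256 -6
```

```text
time_s: 12.43
tool_pos: [0.5311, -0.3033, 0.2032]
tcp_rot: [[0.995, -0.104, 0.001], [-0.104, -0.995, -0.0], [0.001, 0.0, -1.0]]
wrist_force: [-1.5, 0.3, 2.4]
grip_width: 0.024
grip_force: 25.0
time_s: 13.43
tool_pos: [0.5311, -0.3033, 0.2027]
tcp_rot: [[0.995, -0.104, 0.0], [-0.104, -0.995, -0.0], [0.0, 0.0, -1.0]]
wrist_force: [-0.3, 1.3, 2.0]
grip_width: 0.0242
grip_force: 25.0
shift [-0.0001 -0.0003 -0.0533] spin 0.05 t 13.4333 pos [ 0.5311 -0.3033  0.2027] yaw -5.95 F [-0.32  1.34  1.99] grip 0.024222484958233582 24.997859853319824 tilt [ 0.  0. -1.]
```

```bash
python3 -m inch '[[-1,0,0,-0.02,0],[-1,0,0,-0.05,0],[-1,0,0,-0.085,0],[-1,0,0,-0.115,0],[-1,0,0,-0.122,0],[-1,0,-0.03,-0.122,0],[-1,0,-0.07,-0.122,0],[-1,-0.01,-0.11,-0.122,0],[-1,-0.01,-0.15,-0.122,0],[-1,-0.01,-0.19,-0.122,0],[-1,-0.01,-0.23,-0.122,0],[-1,-0.01,-0.26,-0.122,0]]'
python3 -m inch '[[-1,0,-0.04,0,0],[-1,0,-0.08,0,0],[-1,0,-0.12,0,0],[-1,0,-0.16,0,0],[-1,-0.01,-0.19,0,0],[-1,-0.015,-0.215,0,0],[-1,-0.018,-0.235,0,0],[-1,-0.018,-0.248,0,0],[-1,-0.018,-0.25,0,0],[-1,-0.018,-0.25,0,0],[-1,-0.018,-0.25,0,0],[-1,-0.018,-0.25,0,0]]'
python3 to.py 0.5555 0.2065 0.196 -5.5
```

```text
time_s: 14.43
tool_pos: [0.5477, -0.0409, 0.3238]
tcp_rot: [[0.995, -0.103, -0.001], [-0.103, -0.995, 0.001], [-0.001, -0.0, -1.0]]
wrist_force: [0.3, -0.2, -1.5]
grip_width: 0.0235
grip_force: 25.0
time_s: 15.43
tool_pos: [0.5564, 0.2057, 0.3246]
tcp_rot: [[0.994, -0.105, -0.0], [-0.105, -0.994, -0.0], [-0.0, 0.0, -1.0]]
wrist_force: [0.1, -0.4, -1.5]
grip_width: 0.0236
grip_force: 25.0
shift [-0.001  -0.0008  0.1286] spin -0.54 t 15.4333 pos [0.5564 0.2057 0.3246] yaw -6.04 F [ 0.1  -0.39 -1.52] grip 0.023648240491278703 24.995986120775342 tilt [-2.e-04  3.e-04 -1.e+00]
```

```bash
python3 -m inch '[[-1,-0.001,-0.001,0.02,0],[-1,-0.001,-0.001,0.04,0],[-1,-0.001,-0.001,0.06,0],[-1,-0.001,-0.001,0.08,0],[-1,-0.001,-0.001,0.1,0],[-1,-0.001,-0.001,0.115,0],[-1,-0.001,-0.001,0.123,0],[-1,-0.001,-0.001,0.126,0],[-1,-0.001,-0.001,0.128,0],[-1,-0.001,-0.001,0.129,0],[-1,-0.001,-0.001,0.129,0]]'
python3 to.py 0.5555 0.2065 0.196 -5.5
```

```text
time_s: 16.35
tool_pos: [0.5555, 0.2078, 0.1965]
tcp_rot: [[0.995, -0.104, 0.001], [-0.104, -0.995, 0.0], [0.001, -0.0, -1.0]]
wrist_force: [-0.8, 0.3, -0.1]
grip_width: 0.0235
grip_force: 25.0
shift [0.0001 0.0013 0.0005] spin -0.47 t 16.35 pos [0.5555 0.2078 0.1965] yaw -5.97 F [-0.81  0.32 -0.13] grip 0.02346884747457792 24.995995606295764 tilt [ 1.3e-03 -3.0e-04 -1.0e+00]
```

Nearly seated. I ease down 1.5 mm more, release, and lift away.

```bash
python3 -m inch '[[-1,0,0.001,0.001,0],[-1,0,0.001,0.0015,0],[-1,0,0.001,0.0015,0],[-1,0,0.001,0.0015,0]]'
python3 -m inch '[[-0.3,0,0,0,0],[0.3,0,0,0,0],[0.3,0,0,0,0],[0.3,0,0,0,0],[0.3,0,0,0,0],[0.3,0,0,0,0]]'
python3 -m inch '[[0.3,0,0,-0.01,0],[0.3,0,0,-0.03,0],[0.3,0,0,-0.06,0],[0.3,0,0,-0.1,0],[0.3,-0.03,0,-0.126,0],[0.3,-0.036,0,-0.126,0],[0.3,-0.036,0,-0.126,0],[0.3,-0.036,0,-0.126,0],[0.3,-0.036,0,-0.126,0]]'
python3 - <<'E'
from h import *
im,d,K,D,T=cam("wrist"); im3=cam("top")[0]
P=cloud(d,K,D,T); Z=P[...,2]
q=P[(abs(P[...,0]-.555)<.05)&(abs(P[...,1]-.207)<.05)&(Z>.165)&(Z<.19)]
r=cv2.minAreaRect((q[:,:2]*1000).astype(np.float32)); print(len(q),r,np.median(q[:,2]))
cv2.imwrite("pics/w4.png",np.hstack([cv2.resize(im,(400,300)),cv2.resize(im3[120:270,220:420],(400,300))]))
E
```

```text
time_s: 16.68
tool_pos: [0.5553, 0.2069, 0.1949]
tcp_rot: [[0.995, -0.104, 0.001], [-0.104, -0.995, -0.0], [0.001, -0.0, -1.0]]
wrist_force: [-0.1, -1.9, 3.8]
grip_width: 0.024
grip_force: 25.0
time_s: 17.18
tool_pos: [0.5551, 0.207, 0.1942]
tcp_rot: [[0.995, -0.104, -0.0], [-0.104, -0.995, 0.0], [-0.0, -0.0, -1.0]]
wrist_force: [0.4, 1.1, 0.4]
grip_width: 0.0569
grip_force: 0.0
time_s: 17.93
tool_pos: [0.5196, 0.2105, 0.3191]
tcp_rot: [[0.995, -0.104, -0.002], [-0.104, -0.995, -0.0], [-0.002, 0.001, -1.0]]
wrist_force: [-0.2, -0.2, 0.9]
grip_width: 0.0575
grip_force: 0.0
1174 ((555.9467163085938, 206.6626434326172), (23.61567497253418, 23.506258010864258), 84.94461822509766) 0.1753794964405332
```

View pics/w4.png

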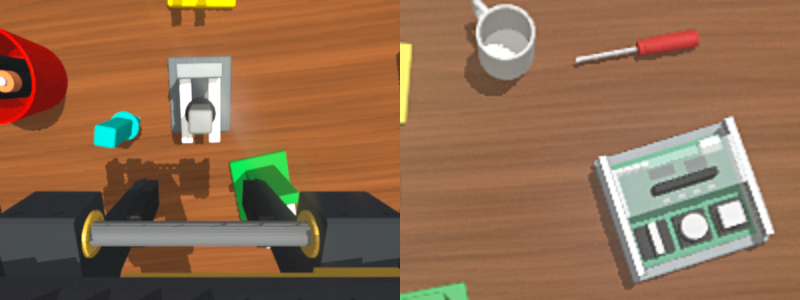

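The pen hangs upright in the fork at (200,118) with its top at 175 mm as before. The guard is open and the bystanders have not moved.

```bash
python3 -c "
from plant import hand_in; print(hand_in())"
```

```text
the job is handed in; nothing more can be done
None
```

I opened the guard to its end stop, rested the pen's tip for about a second on the round point and then on the square one, hung the pen back upright in the fork and let go; I handed the job in, but no verdict was returned.

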